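Strip the irrigation filter for washing

TASK

The irrigation filter on the bench is due for washing. Turn its locking knob clockwise (seen from above) until it clicks past its detent and the latch arm stays clear of the cover, lift the bell cover off and stand it on the rubber mat, then take out first the inner screen and after it the outer screen, one at a time, and stand both upright side by side on the floor of the steel tray. Set things down rather than dropping them, and leave everything else on the bench where it is.

Things in the scene. Friction and masses are not known exactly. Their poses are not given: they have to be found in the camera images.
- knob (a joint): angle of the locking knob on the filter station, rad. 0 = locked, latch arm over the cover's flange; it grows clockwise seen from above, up to a stop at 1.3. A sprung detent resists with at most 0.25 N m: let go below 0.65 it springs back to 0, beyond 0.65 it clicks over and runs to about 1.3 by itself and stays there. The arm is clear of the cover above 0.65.
- knob_grip (a point): point on the vertical turning axis of the knob, inside its black bar handle at the height to grip, 115 mm above the bench; the handle's top is 13 mm higher, its underside 25 mm lower. The handle is a bar 76 mm long (along this point's y), 16 mm thick (along its x); the point turns with the knob. Right under the handle a steel latch arm, 20 mm wide, 8 mm thick, reaches 79 mm from the axis along the point's +y.
- housing_mouth (a point): centre of the open top of the round grey filter housing, 72 mm above the bench: housing 100 mm across outside, bore 66 mm, 52 mm deep. It stands with the knob (120 mm from it) on a steel plate 120 x 240 x 12 mm, the station, bolted to the bench. Seen along this point's axes, which turn with the station, the knob lies 120 mm to its -y.
- cover_mid (a point): half-way up the grey bell cover (height 130 mm; point 65 mm above its underside), which starts on the housing over both screens. Foot flange 112 mm across, 8 mm thick; bell 75 mm across, up to 29 mm above the point; on top a black bar handle 52 mm long (along the point's x), 16 mm thick (along its y), 36 mm high, its top 65 mm above the point. Inside it is hollow, 67 mm across and 89 mm deep: lift it at least 90 mm to clear the inner screen. 0.2 to 0.45 kg.
- cover: the same bell cover, origin at the centre of its underside
- inner_mid (a point): half-way up the inner screen (height 132 mm; point 66 mm above its flat underside): a steel cylinder 45 mm across and 92 mm long, then a grey flange 58 mm across and 6 mm thick (top 32 mm above the point), then a grey bar handle 44 mm long (along the point's x), 14 mm thick (along its y), 34 mm high, top 66 mm above the point. It starts inside the outer screen, flange just over that one's rim; lift it at least 95 mm to draw it out. 0.1 to 0.25 kg.
- inner: the same inner screen, origin at the centre of its underside
- outer_mid (a point): half-way up the outer screen (height 95 mm; point 47.5 mm above its underside): a plain steel cup, 60 mm across outside, wall 4 mm, floor 5 mm. It starts standing in the housing with its upper 43 mm standing out above the housing; grip it there across its outside; lift it at least 60 mm to clear the housing. 0.1 to 0.26 kg.
- outer: the same outer screen, origin at the centre of its underside
- tray: fixed open steel tray, 260 mm (its x) x 160 mm (its y), rim 35 mm high, walls and floor 4 mm thick; origin at the centre of its underside; on one side of the station, left or right
- mat: fixed black rubber mat, 220 mm (its x) x 170 mm (its y) x 5 mm; origin at the centre of its underside; on the other side of the station
- pot_a: bystander: potted plant, black pot 96 mm across, 85 mm high; origin under its centre
- pot_b: bystander: potted plant, black pot 86 mm across, 80 mm high; origin under its centre
- flask: bystander: white bottle 66 mm across, 170 mm high; origin under its centre
- jar: bystander: jar 76 mm across, 90 mm high; origin under its centre
- wrench: bystander: spanner 180 mm long along its x, lying flat; origin under its centre
- brush: bystander: brush 200 mm long along its x, lying; origin under its centre
- trowel: bystander: flat trowel 240 mm long along its x, lying; origin under its centre
There are look-alikes about, which are no part of the job. What is shaped like the cover but red is not meant.

How it is judged:
By the outcome, as a careful person would: the job done as asked, in the order asked, and still so for the second after the job is handed in, with the robot touching nothing.
It also fails if it takes over 72 s, if anything falls off the work surface, if the arm or the gripper's body presses on something with over 40 N, if the wrist force passes 120 N, or if a joint passes its speed limit or range.

ROBOT

A 6-joint arm with a two-finger parallel gripper is mounted at the origin on the work surface. World frame = base frame: x ahead of the robot, y to its left, z up, the work surface at z = 0. Lengths are in m, angles in rad, forces in N, time in s.
With the tool pointing down it reaches from about 0.3 to 0.875 m from the base axis. Payload 6.4 kg.
Tool frame: the origin (TCP) lies midway between the tips of the shut fingers; the grasp point (between the pads) lies 19 mm behind it; z points along the fingers, y is the line along which they close (so a half turn about z gives the same grasp; the last joint's range is limited). The gripper opens to 88 mm and grips with 3 to 60 N. Pads are 18 mm wide; open, the fingers measure 123 mm over their backs; the gripper's body (75 mm by 187 mm) begins 45 mm behind the grasp point.
Start: joints at [-1.343, 0.181, 1.607, -0, 1.354, -0.206], TCP at [0.242, -0.522, 0.239] pointing down, gripper open.
Joint ranges: [-2.99, 2.99], [-0.89, 2.07], [0.3, 2.58], [-1.14, 4.28], [0, 2.63], [-3.12, 3.12]. Speed limits (rad/s): [2.57, 2.57, 3.01, 3.14, 3.14, 3.14].

INTERFACE

Orientations are given as a 3x3 rotation matrix whose columns are the frame's x, y, z axes.
In Python, from bench import get_state, snapshot, hand_in gives the robot as it stands. The module is installed in compiled form; this text tells all that it offers.
- The arm moves only by the shell command python3 -m pendant 'ROWS'. ROWS is JSON, a list that holds one entry, the list of rows, each a list of 5 numbers: the shift along the tool's x, y, z each as a share of 0.03 m, from -1 to 1, then the turn about the tool's z as a share of 5 degrees, from -1 to 1, then the opening, from 0 (shut) to 1 (fully open). A call has 1 to 8 rows; each row shifts and turns the commanded pose from where the row before left it, along the tool's axes as they then stand; what a row does not reach is not made up. A row lasts 1/12 s, in which the tool goes at most 41.7 mm and 7.16 degrees, less where a joint would pass 70% of its speed; a pose out of reach is approached as far as the arm can. A call with a number of a shift or a turn outside -1 to 1 is refused whole. A call with a gripper value outside its range is refused whole. The fingers move at their own pace and stop on an object; the grip force is fixed at half the most. Time passes only in rows, so rows that do not move let the fingers close. It gives the time, the measured TCP pose, the force, the opening and the grip force at its end, in the units of the state.
- get_state(): the state, without advancing time (a new reading comes with each control period).
- snapshot(name): name is "scene" or "top"; returns a dict with "color" (420x560x3 uint8, red, green, blue), "range_z" (420x560 float32, m along the optical axis (not along the pixel's ray), 0 where there is no reading), "mtx" (3x3 intrinsics, pixels), "position" and "orientation" of the camera in the world. Camera axes: x right, y up, looking along -z (the intrinsics and any distortion apply to the point x, -y, -z); pixel columns grow to the right and rows downward; lengths in m; the calibration is good to about 2 mm. A picture is of the moment at which its call begins.
- hand_in(): hands the job in; it is judged then, once.
The state is a dict: "t": time; "joint_pos": joint angles; "joint_velocities": joint speeds; "joint_torque": joint torques, N m; "position": TCP position; "tcp_rot": TCP orientation; "contact_force": force on the tool from outside, world axes, zero at the start; "wrist_torque": the same for the moment, N m; "width": finger opening in m; "grip_force": force on a finger pad.
Only numpy, scipy, OpenCV 4.12 (cv2) and the standard library are available. Lean on these libraries where they do the work, as an engineer would, in place of code of your own. Each camera call takes 0.05 s, during which the arm holds its last target. There are 200 camera calls.

## Working session

There is one attempt and no reset: what is moved stays moved. The work goes in short steps, Python scripts to look and compute and a shell command to move; the robot and the scene stay as the last step left them, time stands still between calls to the robot, and variables do not carry over. Pictures are saved under pics/ and viewed, at most 10 in all, crops included, and the job is handed in when it is done.

```bash
mkdir -p pics
cat > h.py <<'E'
import numpy as np, cv2
from bench import get_state, snapshot
def cloud(s):
    K=s["mtx"];z=s["range_z"];h,w=z.shape
    u,v=np.meshgrid(np.arange(w),np.arange(h))
    p=np.stack([(u-K[0,2])/K[0,0]*z,-(v-K[1,2])/K[1,1]*z,-z],-1)
    P=p@np.array(s["orientation"]).T+np.array(s["position"])
    P[z==0]=np.nan
    return P
def save(s,n,k=1): cv2.imwrite("pics/"+n,cv2.resize(s["color"][...,::-1],None,fx=k,fy=k))
E
python3 - <<'E'
from h import *
for n in("top","scene"):
    s=snapshot(n);save(s,n+"0.png",1.4);np.savez(n+"0.npz",**s);print(s["position"],s["orientation"],s["mtx"])
print(get_state())
E
```

```text
[0.38769632 0.01748903 1.54815473] [[-1.15943082e-02  9.94814617e-01 -1.01041825e-01]
 [-9.99930565e-01 -1.17478090e-02 -9.24260463e-04]
 [-2.10648788e-03  1.01024093e-01  9.94881749e-01]] [[428.9713054    0.         275.9453398 ]
 [  0.         428.9713054  203.92136644]
 [  0.           0.           1.        ]]
[1.35065803 0.36233711 1.0841676 ] [[-0.38658381 -0.69791209  0.60288612]
 [ 0.92210839 -0.28087219  0.26613331]
 [-0.01640371  0.65880917  0.75213124]] [[421.50314648   0.         271.4157887 ]
 [  0.         421.50314648 204.40192929]
 [  0.           0.           1.        ]]
{'t': 0.1, 'joint_pos': array([-1.34327577e+00,  1.81490371e-01,  1.60785469e+00,  1.50396414e-05,
        1.35378506e+00, -2.06312243e-01]), 'joint_velocities': array([ 0.00184619, -0.00105078, -0.0032912 , -0.00123752,  0.00096758,
        0.0001915 ]), 'joint_torque': array([ 1.28841322e-03, -4.34817553e+01, -3.42693150e+01,  7.04257004e-02,
        3.40194139e-02, -2.66959370e-05]), 'position': array([ 0.24161116, -0.52127392,  0.23791271]), 'tcp_rot': array([[ 9.07362716e-01,  4.20348416e-01, -3.32488604e-04],
       [ 4.20348419e-01, -9.07361534e-01,  1.50116512e-03],
       [ 3.29325012e-04, -1.50186232e-03, -9.99998818e-01]]), 'contact_force': array([-1.07780409, -0.06835057, -0.71630601]), 'wrist_torque': array([0.02996733, 0.03549211, 0.01841867]), 'grip_force': 0.0, 'width': 0.08805552365400734}
```

View pics/top0.png

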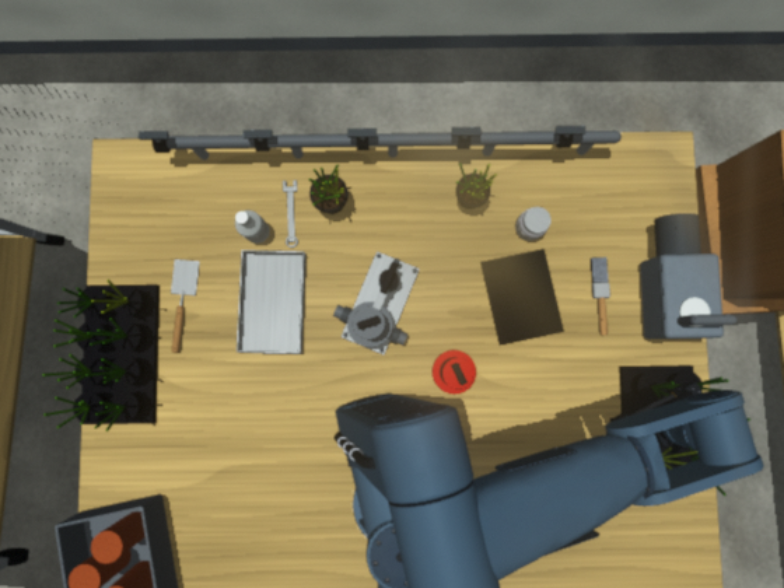

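View pics/scene0.png

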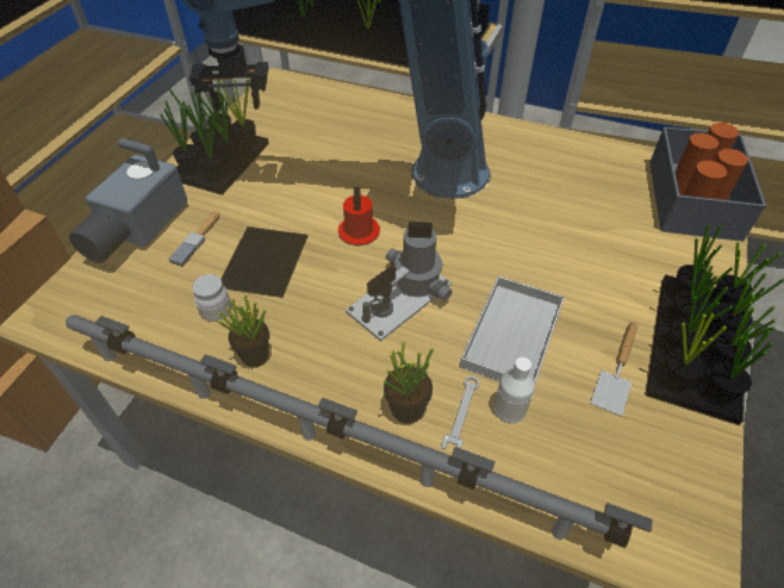

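The top view shows the station near (370,305). Its knob is at (390,278), the covered housing at (370,325), the tray at (272,302) and the mat at (521,296). The red look-alike is at (455,372). Next I'll measure these from the depth.

Run:
```python
from h import *
s=dict(np.load("top0.npz"));s2=dict(np.load("scene0.npz"))
P=cloud(s);Q=cloud(s2)
def pix(u,v,r=1):
    u=int(u/1.4);v=int(v/1.4);return np.nanmedian(P[v-r:v+r+1,u-r:u+r+1].reshape(-1,3),0).round(3)
for n,c in dict(cover=(370,324),knob=(390,278),tray=(272,302),mat=(521,296),red=(460,373),st=(405,262)).items():print(n,pix(*c))
def band(P,c,r,lo,hi):
    X=P.reshape(-1,3);X=X[~np.isnan(X[:,0])]
    return X[(np.hypot(*(X[:,:2]-c).T)<r)&(X[:,2]>lo)&(X[:,2]<hi)]
cc=pix(370,324)[:2];kc=pix(390,278)[:2]
for n,A in(("top",P),("scene",Q)):
    for nm,c,r,lo,hi in(("chandle",cc,.06,.185,.22),("cshould",cc,.06,.155,.175),("flange",cc,.075,.074,.085),("knobtop",kc,.06,.115,.14),("latch",kc,.1,.078,.095)):
        B=band(A,c,r,lo,hi)
        if len(B)<4: print(n,nm,len(B));continue
        rr=cv2.minAreaRect(B[:,:2].astype(np.float32)*1000)
        print(n,nm,len(B),B.mean(0).round(4),"z",np.percentile(B[:,2],[5,50,95]).round(3),[np.round(x,1) for x in rr])
# tray / mat outline
hsv=cv2.cvtColor(s["color"],cv2.COLOR_RGB2HSV)
def rect(m,n):
    k,l,st,ce=cv2.connectedComponentsWithStats(m.astype(np.uint8))
    i=1+np.argmax(st[1:,4]);B=P[l==i];B=B[~np.isnan(B[:,0])]
    print(n,len(B),B.mean(0).round(3),[np.round(x,1) for x in cv2.minAreaRect(B[:,:2].astype(np.float32)*1000)])
box=lambda x0,y0,x1,y1:[(slice(int(y0/1.4),int(y1/1.4)),slice(int(x0/1.4),int(x1/1.4)))][0]
m=np.zeros(P.shape[:2],bool);b=box(470,240,575,350);m[b]=(hsv[b][...,2]<75);rect(m,"mat")
m=np.zeros(P.shape[:2],bool);b=box(230,243,315,365);m[b]=(hsv[b][...,1]<60);rect(m,"tray")
m=np.zeros(P.shape[:2],bool);b=box(330,245,430,360);m[b]=(hsv[b][...,1]<60)&(P[b][...,2]<.03);rect(m,"station")
a=cv2.resize(s["color"][165:265,160:420,::-1],None,fx=3,fy=3,interpolation=cv2.INTER_CUBIC)
cv2.imwrite("pics/crop0.png",a)
```

```text
cover [0.439 0.057 0.202]
knob [0.552 0.012 0.127]
tray [0.508 0.314 0.005]
mat [ 0.515 -0.327  0.007]
red [ 0.325 -0.149  0.13 ]
st [ 0.605 -0.029  0.007]
top chandle 86 [0.4443 0.0626 0.2012] z [0.196 0.201 0.207] [array([444.6,  62.6]), array([15.9, 50.7]), np.float64(18.4)]
top cshould 330 [0.4444 0.0619 0.1658] z [0.161 0.166 0.17 ] [array([444.4,  61.5]), array([71. , 71.1]), np.float64(89.8)]
top flange 372 [0.439  0.061  0.0799] z [0.075 0.08  0.084] [array([444.7,  62.6]), array([106.3, 109.7]), np.float64(89.4)]
top knobtop 111 [0.5534 0.0156 0.1274] z [0.121 0.127 0.133] [array([554.2,  15.6]), array([15.9, 74.3]), np.float64(66.8)]
top latch 221 [0.5154 0.0316 0.0871] z [0.079 0.088 0.094] [array([533.9,  40.5]), array([ 86.8, 150.2]), np.float64(80.9)]
scene chandle 124 [0.4479 0.063  0.1971] z [0.187 0.199 0.204] [array([446.5,  62.5]), array([18.5, 50. ]), np.float64(17.7)]
scene cshould 250 [0.4594 0.0662 0.1657] z [0.157 0.166 0.172] [array([451.9,  63.4]), array([59.5, 73.5]), np.float64(15.2)]
scene flange 271 [0.4628 0.0723 0.0803] z [0.076 0.08  0.084] [array([455.9,  64.4]), array([ 93.5, 108.7]), np.float64(18.6)]
scene knobtop 146 [0.5581 0.0151 0.1256] z [0.117 0.127 0.131] [array([555.5,  13.7]), array([17.9, 76.9]), np.float64(67.3)]
scene latch 264 [0.5108 0.0406 0.0867] z [0.079 0.087 0.094] [array([523.5,  44.4]), array([ 86.7, 137. ]), np.float64(85.5)]
mat 2167 [ 0.496 -0.34   0.005] [array([ 512.1, -329.2]), array([214.3, 166.3]), np.float64(11.3)]
tray 3415 [0.506 0.317 0.007] [array([505.5, 314.9]), array([162.3, 262.1]), np.float64(87.7)]
station 564 [ 0.531 -0.016  0.012] [array([522.6,  -8.4]), array([ 56.8, 165.2]), np.float64(67.4)]
```

View pics/crop0.png

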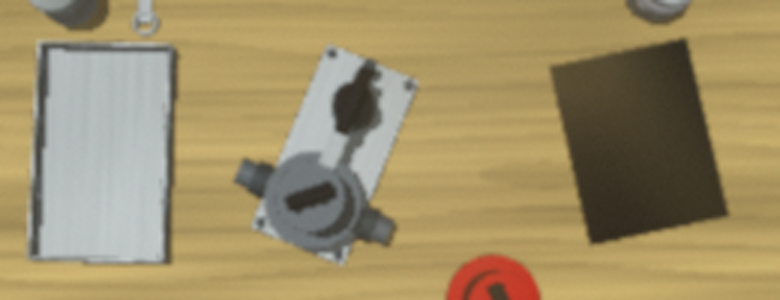

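The crop confirms the orientations. The cover handle's long axis is at 108°, the knob bar at 157° and pointing at the housing, and the mat is clear. First I'll turn the tool so its y axis is at 66.8°, −132° about tool z.

```bash
cat >> h.py <<'E'
def plan(x,y,z,yaw=None):
    "yaw = wanted tool-y direction, deg (mod 180); prints turn in 5deg units and shifts in 30mm units at present axes"
    st=get_state();R=np.array(st["tcp_rot"]);p=np.array(st["position"])
    a=np.degrees(np.arctan2(R[1,1],R[0,1]));t=0
    if yaw is not None: t=(a-yaw+90)%180-90
    d=np.array([x,y,z])-p
    Rn=R@cv2.Rodrigues(np.array([0,0,np.radians(t)]))[0]
    print("t",round(st["t"],2),"p",p.round(4),"ya",a.round(1),"F",np.round(st["contact_force"],1),"w",round(st["width"],4),"g",round(st["grip_force"],1),"j6",round(st["joint_pos"][5],2))
    print(" turn/5:",round(t/5,2)," shift/30 now:",(d@R/.03).round(2)," after turn:",(d@Rn/.03).round(2))
E
r='[[[0,0,0,-1,1],[0,0,0,-1,1],[0,0,0,-1,1],[0,0,0,-1,1],[0,0,0,-1,1],[0,0,0,-1,1],[0,0,0,-1,1],[0,0,0,-1,1]]]'
python3 -m pendant '[[[0,0,0,-1,1],[0,0,0,-1,1],[0,0,0,-1,1],[0,0,0,-1,1],[0,0,0,-1,1],[0,0,0,-1,1],[0,0,0,-1,1],[0,0,0,-1,1]]]'
python3 -m pendant '[[[0,0,0,-1,1],[0,0,0,-1,1],[0,0,0,-1,1],[0,0,0,-1,1],[0,0,0,-1,1],[0,0,0,-1,1],[0,0,0,-1,1],[0,0,0,-1,1]]]'
python3 -m pendant '[[[0,0,0,-1,1],[0,0,0,-1,1],[0,0,0,-1,1],[0,0,0,-1,1],[0,0,0,-1,1],[0,0,0,-1,1],[0,0,0,-1,1],[0,0,0,-1,1]]]'
python3 -m pendant '[[[0,0,0,-1,1],[0,0,0,-1,1],[0,0,0,-0.4,1],[0,0,0,0,1]]]'
python3 -c "from h import *;plan(.5550,.0150,.24,66.8)"
```

```text
t: 0.77
position: [0.2416, -0.5214, 0.2382]
tcp_rot: [[0.421, 0.907, -0.0], [0.907, -0.421, 0.001], [0.001, -0.001, -1.0]]
contact_force: [0.7, -0.9, -0.0]
width: 0.0883
grip_force: 0.0
t: 1.43
position: [0.2416, -0.5214, 0.2382]
tcp_rot: [[-0.261, 0.965, -0.0], [0.965, 0.261, 0.001], [0.001, 0.0, -1.0]]
contact_force: [-0.3, 1.0, 0.0]
width: 0.0882
grip_force: 0.0
t: 2.1
position: [0.2416, -0.5214, 0.2382]
tcp_rot: [[-0.82, 0.572, -0.0], [0.572, 0.82, 0.001], [0.001, 0.001, -1.0]]
contact_force: [-0.5, 0.2, 0.1]
width: 0.088
grip_force: 0.0
t: 2.43
position: [0.2416, -0.5214, 0.2382]
tcp_rot: [[-0.92, 0.392, -0.0], [0.392, 0.92, 0.001], [0.001, 0.001, -1.0]]
contact_force: [0.7, 0.1, -0.1]
width: 0.0881
grip_force: 0.0
t 2.43 p [ 0.2416 -0.5214  0.2382] ya 66.9 F [ 0.7  0.1 -0.1] w 0.0881 g 0.0 j6 -2.51
 turn/5: 0.03  shift/30 now: [-2.6  20.55 -0.05]  after turn: [-2.56 20.55 -0.05]
```

```bash
python3 -m pendant '[[[-0.12,0.93,0,0,1],[-0.12,0.93,0,0,1],[-0.12,0.93,0,0,1],[-0.12,0.93,0,0,1],[-0.12,0.93,0,0,1],[-0.12,0.93,0,0,1],[-0.12,0.93,0,0,1],[-0.12,0.93,0,0,1]]]' >/dev/null
python3 -m pendant '[[[-0.12,0.93,0,0,1],[-0.12,0.93,0,0,1],[-0.12,0.93,0,0,1],[-0.12,0.93,0,0,1],[-0.12,0.93,0,0,1],[-0.12,0.93,0,0,1],[-0.12,0.93,0,0,1],[-0.12,0.93,0,0,1]]]' | head -2
python3 -m pendant '[[[-0.12,0.93,0,0,1],[-0.12,0.93,0,0,1],[-0.12,0.93,0,0,1],[-0.12,0.93,0,0,1],[-0.12,0.93,0,0,1],[-0.12,0.93,0,0,1],[0,0,0,0,1]]]' |head -2
python3 -c "from h import *;plan(.5550,.0150,.096,66.8)"
```

```text
t: 3.77
position: [0.4705, -0.1325, 0.2386]
t: 4.35
position: [0.5571, 0.0152, 0.2385]
t 4.35 p [0.5571 0.0152 0.2385] ya 67.0 F [-1.1  0.1 -0.3] w 0.0884 g 0.0 j6 -1.36
 turn/5: 0.03  shift/30 now: [ 0.06 -0.04  4.75]  after turn: [ 0.06 -0.04  4.75]
```

```bash
python3 -m pendant '[[[0.06,-0.04,0.9,0,1],[0,0,0.9,0,1],[0,0,0.9,0,1],[0,0,0.9,0,1],[0,0,0.6,0,1],[0,0,0.4,0,1],[0,0,0.15,0,1],[0,0,0,0,1]]]' 
python3 -m pendant '[[[0,0,0,0,0],[0,0,0,0,0],[0,0,0,0,0],[0,0,0,0,0],[0,0,0,0,0],[0,0,0,0,0],[0,0,0,0,0],[0,0,0,0,0]]]' 
python3 -c "from h import *;plan(.5550,.0150,.096,66.8)"
```

```text
t: 5.02
position: [0.553, 0.0109, 0.0954]
tcp_rot: [[-0.919, 0.394, -0.002], [0.394, 0.919, 0.0], [0.002, -0.0, -1.0]]
contact_force: [0.5, -0.3, -0.0]
width: 0.088
grip_force: 0.0
t: 5.68
position: [0.5537, 0.0111, 0.0963]
tcp_rot: [[-0.92, 0.393, 0.0], [0.393, 0.92, -0.0], [-0.0, 0.0, -1.0]]
contact_force: [-0.1, 0.9, -0.7]
width: 0.0369
grip_force: 0.0
t 5.68 p [0.5537 0.0111 0.0963] ya 66.9 F [-0.1  0.9 -0.7] w 0.0369 g 0.0 j6 -1.36
 turn/5: 0.01  shift/30 now: [0.01 0.14 0.01]  after turn: [0.01 0.14 0.01]
```

```bash
python3 -m pendant '[[[0,0.13,0,0,0],[0,0,0,0,0],[0,0,0,0,0],[0,0,0,0,0],[0,0,0,0,0],[0,0,0,0,0],[0,0,0,0,0]]]' 
python3 -c "from h import *;plan(.5550,.0150,.096,66.8)"
```

```text
t: 6.27
position: [0.555, 0.0144, 0.0961]
tcp_rot: [[-0.919, 0.393, -0.001], [0.393, 0.919, -0.0], [0.0, -0.001, -1.0]]
contact_force: [-1.5, -4.6, 0.9]
width: 0.0156
grip_force: 30.0
t 6.27 p [0.555  0.0144 0.0961] ya 66.9 F [-1.5 -4.6  0.9] w 0.0156 g 30.0 j6 -1.35
 turn/5: 0.01  shift/30 now: [0.01 0.02 0.  ]  after turn: [0.01 0.02 0.  ]
```

Gripped, 15.6 mm and centred. Now turn clockwise 46°.

```bash
python3 -m pendant '[[[0,0.01,0,0.6,0],[0,0,0,0.8,0],[0,0,0,0.8,0],[0,0,0,0.8,0],[0,0,0,0.8,0],[0,0,0,0.8,0],[0,0,0,0.8,0],[0,0,0,0.8,0]]]' 
python3 -m pendant '[[[0,0,0,0.8,0],[0,0,0,0.8,0],[0,0,0,0.8,0],[0,0,0,0.6,0],[0,0,0,0,0]]]' 
python3 -c "from h import *;print(get_state()['wrist_torque']);plan(.5550,.0150,.096,20.8)"
```

```text
t: 6.93
position: [0.5546, 0.014, 0.0962]
tcp_rot: [[-0.583, 0.812, -0.002], [0.812, 0.583, -0.002], [-0.0, -0.002, -1.0]]
contact_force: [-5.1, -7.4, 3.3]
width: 0.0159
grip_force: 30.0
t: 7.35
position: [0.5544, 0.0138, 0.0962]
tcp_rot: [[-0.353, 0.936, -0.002], [0.936, 0.353, -0.002], [-0.001, -0.003, -1.0]]
contact_force: [-4.9, -7.1, 3.3]
width: 0.0154
grip_force: 30.0
[-1.12493561  0.77460295 -0.16300435]
t 7.35 p [0.5544 0.0138 0.0962] ya 20.7 F [-4.9 -7.1  3.3] w 0.0154 g 30.0 j6 -0.55
 turn/5: -0.02  shift/30 now: [0.03 0.03 0.01]  after turn: [0.03 0.03 0.01]
```

```bash
python3 -m pendant '[[[0,0,0,0,1],[0,0,0,0,1],[0,0,0,0,1],[0,0,0,0,1],[0,0,0,0,1],[0,0,0,0,1]]]' |tail -2
python3 -m pendant '[[[0,0,-0.5,0,1],[0,0,-1,0,1],[0,0,-1,0,1],[0,0,-1,0,1],[0,0,-1,0,1],[0,0,-1,0,1],[0,0,-1,0,1],[0,0,0,0,1]]]' | head -2
python3 - <<'E'
from h import *
s=snapshot("scene");cv2.imwrite("pics/k1.png",cv2.resize(s["color"][130:260,200:380,::-1],None,fx=4,fy=4,interpolation=cv2.INTER_CUBIC))
Q=cloud(s);X=Q.reshape(-1,3);X=X[~np.isnan(X[:,0])]
B=X[(np.hypot(X[:,0]-.5546,X[:,1]-.015)<.06)&(X[:,2]>.115)&(X[:,2]<.14)]
print(len(B),cv2.minAreaRect(B[:,:2].astype(np.float32)*1000))
plan(.4450,.0625,.300,18.4)
E
```

```text
width: 0.0537
grip_force: 0.0
t: 8.52
position: [0.5584, 0.0146, 0.2986]
152 ((555.1215209960938, 14.751312255859375), (75.48248291015625, 18.180370330810547), 80.14099884033203)
t 8.57 p [0.5574 0.0147 0.2955] ya 20.9 F [-0.1 -0.  -0.1] w 0.0884 g 0.0 j6 -0.55
 turn/5: 0.49  shift/30 now: [ 2.82 -2.93 -0.18]  after turn: [ 2.69 -3.05 -0.18]
```

View pics/k1.png

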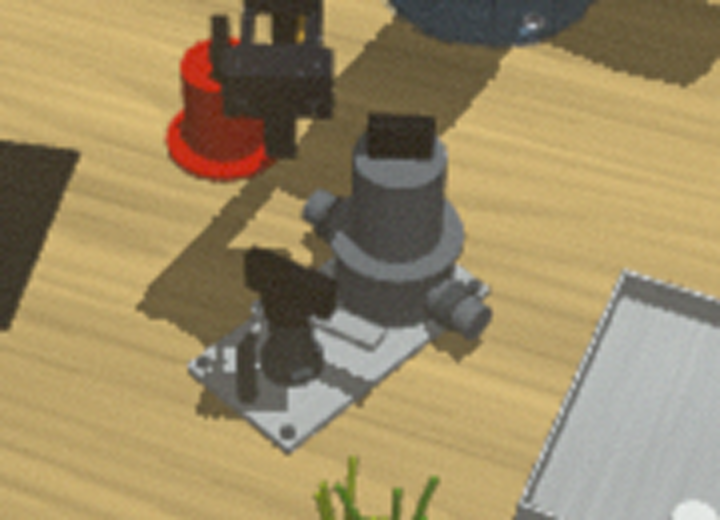

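The picture shows the knob bar at about (290,285), swung round to 80°. That is 1.3 rad of turn, with the latch clear of the flange. Next, the cover.

```bash
python3 -m pendant '[[[0,0,0,0.49,1],[0.68,-0.77,0,0,1],[0.67,-0.76,0,0,1],[0.67,-0.76,0,0,1],[0.67,-0.76,0,0,1],[0,0,0,0,1],[0,0,0,0,1]]]' | head -2
python3 -c "from h import *;plan(.4450,.0625,.171,18.4)"
```

```text
t: 9.15
position: [0.4421, 0.0632, 0.2905]
t 9.15 p [0.4421 0.0632 0.2905] ya 18.5 F [0.3 0.5 0.2] w 0.0878 g 0.0 j6 -0.45
 turn/5: 0.01  shift/30 now: [-0.05  0.09  3.98]  after turn: [-0.05  0.09  3.98]
```

```bash
python3 -m pendant '[[[-0.05,0.09,0.9,0,1],[0,0,0.9,0,1],[0,0,0.9,0,1],[0,0,0.6,0,1],[0,0,0.4,0,1],[0,0,0,0,1],[0,0,0,0,1]]]' | head -2
python3 -c "from h import *;plan(.4450,.0625,.171,18.4)"
```

```text
t: 9.73
position: [0.4463, 0.0617, 0.1794]
t 9.73 p [0.4463 0.0617 0.1794] ya 18.4 F [ 0.1 -1.   0.8] w 0.0882 g 0.0 j6 -0.45
 turn/5: -0.01  shift/30 now: [ 0.04 -0.03  0.28]  after turn: [ 0.04 -0.03  0.28]
```

```bash
python3 -m pendant '[[[0.03,-0.02,0.28,0,0.4],[0,0,0,0,0],[0,0,0,0,0],[0,0,0,0,0],[0,0,0,0,0],[0,0,0,0,0],[0,0,0,0,0],[0,0,0,0,0]]]' | head -2
python3 -m pendant '[[[0,0,0,0,0],[0,0,0,0,0],[0,0,0,0,0],[0,0,0,0,0],[0,0,0,0,0]]]' 
python3 -c "from h import *;plan(.4450,.0625,.171,18.4)"
```

```text
t: 10.4
position: [0.4453, 0.0628, 0.1721]
t: 10.82
position: [0.4449, 0.0628, 0.1716]
tcp_rot: [[-0.316, 0.949, -0.001], [0.949, 0.316, 0.0], [0.0, -0.001, -1.0]]
contact_force: [-0.9, 0.6, -1.2]
width: 0.0159
grip_force: 29.9
t 10.82 p [0.4449 0.0628 0.1716] ya 18.4 F [-0.9  0.6 -1.2] w 0.0159 g 29.9 j6 -0.45
 turn/5: 0.0  shift/30 now: [-0.01 -0.    0.02]  after turn: [-0.01 -0.    0.02]
```

```bash
python3 -m pendant '[[[0,0,-0.2,0,0],[0,0,-0.4,0,0],[0,0,-0.6,0,0],[0,0,-0.7,0,0],[0,0,-0.7,0,0],[0,0,-0.7,0,0],[0,0,-0.6,0,0],[0,0,-0.3,0,0]]]'
python3 -c "from h import *;plan(.505,-.330,.295)"
```

```text
t: 11.48
position: [0.446, 0.0627, 0.3005]
tcp_rot: [[-0.316, 0.949, 0.003], [0.949, 0.316, -0.0], [-0.001, 0.003, -1.0]]
contact_force: [-0.3, -1.1, -2.8]
width: 0.0156
grip_force: 29.9
t 11.48 p [0.446  0.0627 0.3005] ya 18.4 F [-0.3 -1.1 -2.8] w 0.0156 g 29.9 j6 -0.45
 turn/5: 0.0  shift/30 now: [-13.04  -2.27   0.19]  after turn: [-13.04  -2.27   0.19]
```

```bash
python3 -m pendant '[[[-0.4,-0.07,0,0,0],[-0.7,-0.12,0,0,0],[-0.8,-0.14,0,0,0],[-0.8,-0.14,0,0,0],[-0.8,-0.14,0,0,0],[-0.8,-0.14,0,0,0],[-0.8,-0.14,0,0,0],[-0.8,-0.14,0,0,0]]]' | head -2
python3 -m pendant '[[[-0.8,-0.14,0,0,0],[-0.8,-0.14,0,0,0],[-0.8,-0.14,0,0,0],[-0.8,-0.14,0,0,0],[-0.8,-0.14,0,0,0],[-0.8,-0.14,0,0,0],[-0.8,-0.14,0,0,0],[-0.8,-0.14,0,0,0]]]' | head -2
python3 -m pendant '[[[-0.6,-0.1,0,0,0],[-0.3,-0.05,0,0,0],[0,0,0,0,0]]]' | head -6
python3 -c "from h import *;plan(.505,-.330,.105)"
```

```text
t: 12.15
position: [0.4714, -0.116, 0.2972]
t: 12.82
position: [0.5002, -0.3087, 0.2968]
t: 13.07
position: [0.5044, -0.3362, 0.2967]
tcp_rot: [[-0.314, 0.949, -0.001], [0.949, 0.314, 0.001], [0.001, -0.001, -1.0]]
contact_force: [0.1, 0.4, -2.5]
width: 0.0157
grip_force: 29.9
t 13.07 p [ 0.5044 -0.3362  0.2967] ya 18.3 F [ 0.1  0.4 -2.5] w 0.0157 g 29.9 j6 -1.1
 turn/5: 0.0  shift/30 now: [0.18 0.09 6.39]  after turn: [0.18 0.09 6.39]
```

```bash
python3 -m pendant '[[[0.15,0.08,0.4,0,0],[0,0,0.9,0,0],[0,0,0.9,0,0],[0,0,0.9,0,0],[0,0,0.9,0,0],[0,0,0.9,0,0],[0,0,0.6,0,0],[0,0,0.3,0,0]]]' | head -2
python3 -m pendant '[[[0,0,0.1,0,0],[0,0,0,0,0]]]' | head -4
python3 -c "from h import *;plan(.505,-.330,.105)"
```

```text
t: 13.73
position: [0.504, -0.326, 0.1199]
t: 13.9
position: [0.5056, -0.3285, 0.1204]
tcp_rot: [[-0.317, 0.949, -0.001], [0.949, 0.317, 0.001], [0.001, -0.0, -1.0]]
contact_force: [0.2, -0.7, -2.7]
t 13.9 p [ 0.5056 -0.3285  0.1204] ya 18.5 F [ 0.2 -0.7 -2.7] w 0.0158 g 29.9 j6 -1.1
 turn/5: 0.0  shift/30 now: [-0.04 -0.03  0.51]  after turn: [-0.04 -0.03  0.51]
```

```bash
python3 -m pendant '[[[0,0,0.15,0,0],[0,0,0.1,0,0],[0,0,0.1,0,0],[0,0,0.06,0,0],[0,0,0,0,0]]]' | head -4
python3 -m pendant '[[[0,0,0.05,0,0],[0,0,0.05,0,0],[0,0,0,0,0]]]' | head -4
```

```text
t: 14.32
position: [0.5055, -0.3297, 0.1084]
tcp_rot: [[-0.316, 0.949, -0.0], [0.949, 0.316, 0.0], [0.0, -0.0, -1.0]]
contact_force: [-0.4, 0.2, -3.9]
t: 14.57
position: [0.5055, -0.3297, 0.1053]
tcp_rot: [[-0.316, 0.949, -0.0], [0.949, 0.316, 0.0], [0.0, -0.0, -1.0]]
contact_force: [-0.3, 0.0, -2.9]
```

```bash
python3 -m pendant '[[[0,0,0.03,0,0],[0,0,0,0,0]]]' | head -4
python3 -m pendant '[[[0,0,0.03,0,0],[0,0,0,0,0]]]' | head -4
python3 -m pendant '[[[0,0,0.03,0,0],[0,0,0,0,0]]]' | head -4
```

```text
t: 14.73
position: [0.5056, -0.3299, 0.1047]
tcp_rot: [[-0.316, 0.949, 0.0], [0.949, 0.316, -0.0], [-0.0, 0.0, -1.0]]
contact_force: [0.6, 0.3, -3.4]
t: 14.9
position: [0.5057, -0.3301, 0.1046]
tcp_rot: [[-0.316, 0.949, 0.0], [0.949, 0.316, -0.001], [-0.001, -0.0, -1.0]]
contact_force: [-3.3, 1.2, 4.0]
t: 15.07
position: [0.5057, -0.3303, 0.1046]
tcp_rot: [[-0.316, 0.949, 0.0], [0.949, 0.316, -0.001], [-0.001, -0.0, -1.0]]
contact_force: [-6.1, 2.9, 10.2]
```

Down on the mat at TCP z 0.1046, with reaction force rising. Now release, rise and look at the inner screen.

```bash
python3 -m pendant '[[[0,0,0,0,0.5],[0,0,0,0,1],[0,0,0,0,1],[0,0,0,0,1],[0,0,0,0,1],[0,0,0,0,1]]]' | tail -2
python3 -m pendant '[[[0,0,-0.4,0,1],[0,0,-0.8,0,1],[0,0,-1,0,1],[0,0,-1,0,1],[0,0,-1,0,1],[0,0,-1,0,1],[0,0,-0.6,0,1]]]' | head -2
python3 - <<'E'
from h import *
for n in("top","scene"):
    s=snapshot(n);P=cloud(s);X=P.reshape(-1,3);X=X[~np.isnan(X[:,0])]
    for nm,c,r,lo,hi in(("ihandle",(.4448,.0625),.05,.135,.17),("iflange",(.4448,.0625),.05,.114,.130),("cover",(.5055,-.33),.05,.125,.15)):
        B=X[(np.hypot(*(X[:,:2]-c).T)<r)&(X[:,2]>lo)&(X[:,2]<hi)]
        if len(B)>4: print(n,nm,len(B),np.percentile(B[:,2],[5,50,95]).round(3),[np.round(x,1) for x in cv2.minAreaRect(B[:,:2].astype(np.float32)*1000)])
cv2.imwrite("pics/s2.png",cv2.resize(s["color"][120:280,130:410,::-1],None,fx=2.8,fy=2.8,interpolation=cv2.INTER_CUBIC))
plan(.4448,.0625,.27)
E
```

```text
width: 0.0534
grip_force: 0.0
t: 16.15
position: [0.5064, -0.3304, 0.2819]
top ihandle 62 [0.144 0.156 0.161] [array([444.7,  62.5]), array([14.3, 42. ]), np.float64(25.4)]
top iflange 174 [0.117 0.122 0.128] [array([444.1,  62.2]), array([56.3, 56.3]), np.float64(64.0)]
top cover 5 [0.127 0.132 0.135] [array([ 504., -307.]), array([4.2, 7.1]), np.float64(26.8)]
scene ihandle 110 [0.137 0.151 0.159] [array([445. ,  61.9]), array([16.9, 41.6]), np.float64(25.5)]
scene iflange 144 [0.115 0.123 0.128] [array([453. ,  63.4]), array([44. , 57.9]), np.float64(11.6)]
scene cover 79 [0.127 0.134 0.138] [array([ 506.7, -329.4]), array([20.8, 53.4]), np.float64(15.3)]
t 16.25 p [ 0.5072 -0.3311  0.2824] ya 18.4 F [0.3 1.  1. ] w 0.0881 g 0.0 j6 -1.1
 turn/5: 0.0  shift/30 now: [13.11  2.17  0.32]  after turn: [13.11  2.17  0.32]
```

View pics/s2.png

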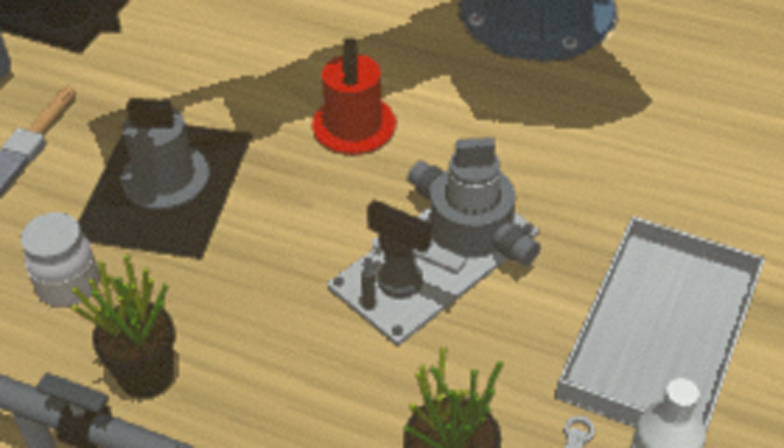

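The cover at (160,155) stands on the mat and the knob is still open. The inner screen's handle is at (475,152), free to grasp, with yaw 25.4°.

```bash
python3 -m pendant '[[[0.5,0.08,0,0,1],[0.9,0.15,0,0,1],[0.9,0.15,0,0,1],[0.9,0.15,0,0,1],[0.9,0.15,0,0,1],[0.9,0.15,0,0,1],[0.9,0.15,0,0,1],[0.9,0.15,0,0,1]]]' | head -2
python3 -m pendant '[[[0.9,0.15,0,0,1],[0.9,0.15,0,0,1],[0.9,0.15,0,0,1],[0.9,0.15,0,0,1],[0.9,0.15,0,0,1],[0.9,0.15,0,0,1],[0.9,0.15,0,-0.7,1],[0,0,0,-0.7,1]]]' | head -2
python3 -m pendant '[[[0,0,0,0,1],[0,0,0,0,1]]]' | head -2
python3 -c "from h import *;plan(.4448,.0622,.130,25.4)"
```

```text
t: 16.92
position: [0.4724, -0.1239, 0.2757]
t: 17.58
position: [0.4419, 0.0676, 0.2758]
t: 17.75
position: [0.4431, 0.064, 0.2761]
t 17.75 p [0.4431 0.064  0.2761] ya 25.4 F [-0.3 -0.8  0.2] w 0.0884 g 0.0 j6 -0.57
 turn/5: -0.01  shift/30 now: [-0.08  0.03  4.87]  after turn: [-0.08  0.03  4.87]
```

```bash
python3 -m pendant '[[[-0.08,0.03,0.6,0,1],[0,0,0.9,0,1],[0,0,0.9,0,1],[0,0,0.9,0,0.8],[0,0,0.7,0,0.6],[0,0,0.5,0,0.5],[0,0,0,0,0.5],[0,0,0,0,0.5]]]' | head -2
python3 -c "from h import *;plan(.4448,.0622,.130,25.4)"
```

```text
t: 18.42
position: [0.4448, 0.0613, 0.1411]
t 18.42 p [0.4448 0.0613 0.1411] ya 25.3 F [ 0.5  0.5 -0. ] w 0.0573 g 0.0 j6 -0.57
 turn/5: -0.03  shift/30 now: [0.03 0.01 0.37]  after turn: [0.03 0.01 0.37]
```

```bash
python3 -m pendant '[[[0.02,0.01,0.36,0,0.4],[0,0,0,0,0],[0,0,0,0,0],[0,0,0,0,0],[0,0,0,0,0],[0,0,0,0,0],[0,0,0,0,0],[0,0,0,0,0]]]'
python3 -c "from h import *;plan(.4448,.0622,.130,25.4)"
```

```text
t: 19.08
position: [0.4457, 0.0626, 0.1315]
tcp_rot: [[-0.429, 0.903, 0.001], [0.903, 0.429, -0.0], [-0.001, 0.0, -1.0]]
contact_force: [-1.3, 0.0, 2.6]
width: 0.0136
grip_force: 29.9
t 19.08 p [0.4457 0.0626 0.1315] ya 25.4 F [-1.3  0.   2.6] w 0.0136 g 29.9 j6 -0.57
 turn/5: 0.0  shift/30 now: [ 0.   -0.03  0.05]  after turn: [ 0.   -0.03  0.05]
```

```bash
python3 -m pendant '[[[0,0,-0.2,0,0],[0,0,-0.4,0,0],[0,0,-0.6,0,0],[0,0,-0.7,0,0],[0,0,-0.7,0,0],[0,0,-0.7,0,0],[0,0,-0.6,0,0],[0,0,-0.3,0,0]]]' | tail -5
python3 - <<'E'
from h import *
P=cloud(dict(np.load("top0.npz")));X=P.reshape(-1,3)
B=X[(abs(X[:,0]-.66)<.12)&(abs(X[:,1]-.37)<.12)&(X[:,2]>.06)];print(B.min(0),B.max(0),np.median(B,0))
plan(.545,.314,.25)
E
```

```text
position: [0.4463, 0.0627, 0.2596]
tcp_rot: [[-0.429, 0.903, 0.003], [0.903, 0.429, -0.0], [-0.002, 0.003, -1.0]]
contact_force: [0.8, -0.4, -1.9]
width: 0.0136
grip_force: 29.9
[0.66097512 0.32308856 0.06066897] [0.72412391 0.3889338  0.17746775] [0.68495579 0.34693859 0.11758418]
t 19.75 p [0.4463 0.0627 0.2596] ya 25.4 F [ 0.8 -0.4 -1.9] w 0.0136 g 29.9 j6 -0.57
 turn/5: 0.0  shift/30 now: [6.15 6.57 0.33]  after turn: [6.15 6.57 0.33]
```

```bash
python3 -m pendant '[[[0.3,0.32,0,0,0],[0.6,0.64,0,0,0],[0.6,0.64,0,0,0],[0.6,0.64,0,0,0],[0.6,0.64,0,0,0],[0.6,0.64,0,0,0],[0.6,0.64,0,0,0],[0.6,0.64,0,0,0]]]' | head -2
python3 -m pendant '[[[0.6,0.64,0,0,0],[0.6,0.64,0,0,0],[0.4,0.42,0,0,0],[0,0,0,-0.6,0],[0,0,0,-0.9,0],[0,0,0,-0.9,0],[0,0,0,-0.9,0],[0,0,0,-0.9,0]]]' | head -2
python3 -m pendant '[[[0,0,0,-0.9,0],[0,0,0,-0.9,0],[0,0,0,-0.9,0],[0,0,0,-0.9,0],[0,0,0,-0.5,0],[0,0,0,0,0]]]'
python3 -c "from h import *;plan(.545,.314,.110)"
```

```text
t: 20.42
position: [0.5175, 0.2477, 0.2562]
t: 21.08
position: [0.5425, 0.3117, 0.2559]
t: 21.58
position: [0.5426, 0.3115, 0.2561]
tcp_rot: [[-0.92, 0.391, -0.002], [0.391, 0.92, -0.0], [0.001, -0.001, -1.0]]
contact_force: [-0.2, 0.0, -0.8]
width: 0.0138
grip_force: 29.9
t 21.58 p [0.5426 0.3115 0.2561] ya 67.0 F [-0.2  0.  -0.8] w 0.0138 g 29.9 j6 -0.84
 turn/5: 0.0  shift/30 now: [-0.05  0.11  4.87]  after turn: [-0.05  0.11  4.87]
```

```bash
python3 -m pendant '[[[0,0.1,0.5,0,0],[0,0,0.9,0,0],[0,0,0.9,0,0],[0,0,0.9,0,0],[0,0,0.7,0,0],[0,0,0.4,0,0],[0,0,0,0,0],[0,0,0,0,0]]]' | head -2
python3 -m pendant '[[[0,0,0.1,0,0],[0,0,0,0,0]]]' | head -4
python3 -c "from h import *;plan(.545,.314,.110)"
```

```text
t: 22.25
position: [0.5441, 0.3144, 0.1278]
t: 22.42
position: [0.5452, 0.3148, 0.1265]
tcp_rot: [[-0.92, 0.392, 0.002], [0.392, 0.92, 0.001], [-0.002, 0.002, -1.0]]
contact_force: [-0.3, 0.7, -2.0]
t 22.42 p [0.5452 0.3148 0.1265] ya 66.9 F [-0.3  0.7 -2. ] w 0.0141 g 29.9 j6 -0.83
 turn/5: 0.0  shift/30 now: [-0.   -0.03  0.55]  after turn: [-0.   -0.03  0.55]
```

```bash
python3 -m pendant '[[[0,0,0.12,0,0],[0,0,0.1,0,0],[0,0,0.08,0,0],[0,0,0.06,0,0],[0,0,0,0,0]]]' | head -4
python3 -m pendant '[[[0,0,0.05,0,0],[0,0,0,0,0]]]' | head -4
python3 -m pendant '[[[0,0,0.04,0,0],[0,0,0,0,0]]]' | head -4
python3 -m pendant '[[[0,0,0.04,0,0],[0,0,0,0,0]]]' | head -4
```

```text
t: 22.83
position: [0.5439, 0.3143, 0.1137]
tcp_rot: [[-0.92, 0.392, -0.001], [0.392, 0.92, -0.0], [0.001, -0.001, -1.0]]
contact_force: [-0.0, -0.2, -1.2]
t: 23.0
position: [0.5441, 0.3144, 0.1124]
tcp_rot: [[-0.92, 0.392, -0.0], [0.392, 0.92, -0.0], [0.0, -0.0, -1.0]]
contact_force: [-1.4, 0.5, -2.0]
t: 23.17
position: [0.5442, 0.3144, 0.1114]
tcp_rot: [[-0.92, 0.392, -0.0], [0.392, 0.92, -0.0], [0.0, -0.0, -1.0]]
contact_force: [-0.2, -0.8, -2.6]
t: 23.33
position: [0.5445, 0.3145, 0.1106]
tcp_rot: [[-0.92, 0.392, 0.001], [0.392, 0.92, 0.0], [-0.0, 0.0, -1.0]]
contact_force: [0.8, -0.2, -0.7]
```

```bash
python3 -m pendant '[[[0,0,0.03,0,0],[0,0,0,0,0]]]' | sed -n '2p;4p'
python3 -m pendant '[[[0,0,0.03,0,0],[0,0,0,0,0]]]' | sed -n '2p;4p'
python3 -m pendant '[[[0,0,0.03,0,0],[0,0,0,0,0]]]' | sed -n '2p;4p'
```

```text
position: [0.5448, 0.3145, 0.1106]
contact_force: [-0.8, -0.2, 6.8]
position: [0.5452, 0.3145, 0.1106]
contact_force: [-2.3, -2.4, 9.8]
position: [0.5455, 0.3146, 0.1106]
contact_force: [-3.8, -2.3, 14.6]
```

```bash
python3 -m pendant '[[[0,0,-0.08,0,0.5],[0,0,0,0,1],[0,0,0,0,1],[0,0,0,0,1],[0,0,0,0,1],[0,0,0,0,1]]]' | tail -2
python3 -m pendant '[[[0,0,-0.4,0,1],[0,0,-0.8,0,1],[0,0,-1,0,1],[0,0,-1,0,1],[0,0,-1,0,1],[0,0,0,0,1]]]' | head -2
python3 - <<'E'
from h import *
for n in("top","scene"):
    s=snapshot(n);P=cloud(s);X=P.reshape(-1,3);X=X[~np.isnan(X[:,0])]
    for nm,c,r,lo,hi in(("outer",(.4448,.0625),.05,.105,.130),("inner",(.545,.314),.05,.09,.145)):
        B=X[(np.hypot(*(X[:,:2]-c).T)<r)&(X[:,2]>lo)&(X[:,2]<hi)]
        if len(B)>4: print(n,nm,len(B),np.percentile(B[:,2],[5,50,95]).round(3),cv2.minEnclosingCircle(B[:,:2].astype(np.float32)*1000))
cv2.imwrite("pics/s3.png",cv2.resize(s["color"][120:280,130:410,::-1],None,fx=2.8,fy=2.8,interpolation=cv2.INTER_CUBIC))
plan(.4448,.0625,.22)
E
```

```text
width: 0.0518
grip_force: 0.0
t: 24.83
position: [0.5475, 0.3157, 0.2447]
top outer 65 [0.109 0.115 0.119] ((444.6373291015625, 62.65094757080078), 29.713747024536133)
top inner 21 [0.131 0.136 0.141] ((549.2247924804688, 313.1322021484375), 15.332558631896973)
scene outer 120 [0.106 0.113 0.118] ((444.90069580078125, 60.972469329833984), 31.588815689086914)
scene inner 287 [0.099 0.104 0.137] ((544.3591918945312, 311.9419860839844), 30.489660263061523)
t 24.93 p [0.5452 0.3148 0.2386] ya 66.9 F [-0.7 -0.  -1.6] w 0.088 g 0.0 j6 -0.83
 turn/5: 0.0  shift/30 now: [-0.22 -9.05  0.6 ]  after turn: [-0.22 -9.05  0.6 ]
```

View pics/s3.png

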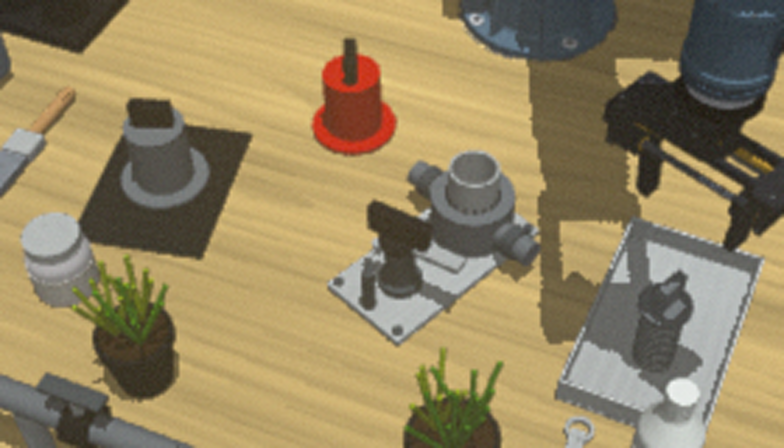

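The inner screen stands upright in the tray at (662,320), and the outer screen is exposed at (475,175).

```bash
python3 -m pendant '[[[-0.02,-0.5,0,0,1],[-0.02,-0.9,0,0,1],[-0.02,-0.9,0,0,1],[-0.02,-0.9,0,0,1],[-0.02,-0.9,0,0,1],[-0.02,-0.9,0,0,1],[-0.02,-0.9,0,0,1],[-0.02,-0.9,0,0,1]]]' | head -2
python3 -m pendant '[[[-0.02,-0.9,0,0,1],[-0.02,-0.9,0,0,1],[-0.02,-0.45,0,0,1],[0,0,0,0,1],[0,0,0,0,1]]]' | head -2
python3 -c "from h import *;plan(.4448,.0623,.084)"
```

```text
t: 25.6
position: [0.467, 0.1238, 0.2345]
t: 26.02
position: [0.4432, 0.0619, 0.2352]
t 26.02 p [0.4432 0.0619 0.2352] ya 66.8 F [ 0.6  0.  -0.3] w 0.0884 g 0.0 j6 -1.29
 turn/5: 0.0  shift/30 now: [-0.05  0.03  5.04]  after turn: [-0.05  0.03  5.04]
```

Opening clearance is 14 mm a side. I'll go down in two stages.

```bash
python3 -m pendant '[[[-0.05,0.03,0.5,0,1],[0,0,0.8,0,1],[0,0,0.8,0,1],[0,0,0.6,0,1],[0,0,0.4,0,1],[0,0,0,0,1],[0,0,0,0,1]]]' | head -2
python3 -c "from h import *;plan(.4448,.0623,.084,66.8)"
```

```text
t: 26.6
position: [0.445, 0.0633, 0.1423]
t 26.6 p [0.445  0.0633 0.1423] ya 67.0 F [-0.  -0.6 -0.1] w 0.0883 g 0.0 j6 -1.29
 turn/5: 0.03  shift/30 now: [-0.01 -0.03  1.94]  after turn: [-0.01 -0.03  1.94]
```

```bash
python3 -m pendant '[[[0,-0.03,0.5,0,1],[0,0,0.6,0,1],[0,0,0.5,0,1],[0,0,0.3,0,1],[0,0,0,0,1],[0,0,0,0,1]]]' | head -4
python3 -c "from h import *;plan(.4448,.0623,.084,66.8)"
python3 -m pendant '[[[0,0,0,0,0],[0,0,0,0,0],[0,0,0,0,0],[0,0,0,0,0],[0,0,0,0,0],[0,0,0,0,0],[0,0,0,0,0]]]'
python3 -c "from h import *;plan(.4448,.0623,.084,66.8)"
```

```text
t: 27.1
position: [0.4456, 0.0617, 0.0865]
tcp_rot: [[-0.92, 0.392, 0.0], [0.392, 0.92, 0.0], [-0.0, 0.0, -1.0]]
contact_force: [-0.1, 0.7, 0.3]
t 27.1 p [0.4456 0.0617 0.0865] ya 66.9 F [-0.1  0.7  0.3] w 0.088 g 0.0 j6 -1.3
 turn/5: 0.02  shift/30 now: [0.03 0.01 0.08]  after turn: [0.03 0.01 0.08]
t: 27.68
position: [0.4456, 0.0613, 0.0866]
tcp_rot: [[-0.92, 0.392, 0.001], [0.392, 0.92, -0.0], [-0.001, 0.0, -1.0]]
contact_force: [-2.0, -0.9, 6.4]
width: 0.0597
grip_force: 30.0
t 27.68 p [0.4456 0.0613 0.0866] ya 66.9 F [-2.  -0.9  6.4] w 0.0597 g 30.0 j6 -1.3
 turn/5: 0.02  shift/30 now: [0.04 0.02 0.09]  after turn: [0.04 0.02 0.09]
```

```bash
python3 -m pendant '[[[0,0,-0.1,0,0],[0,0,-0.3,0,0],[0,0,-0.5,0,0],[0,0,-0.6,0,0],[0,0,-0.7,0,0],[0,0,-0.7,0,0],[0,0,-0.5,0,0],[0,0,-0.2,0,0]]]'
python3 -c "from h import *;plan(.443,.315,.19,90)"
```

```text
t: 28.35
position: [0.4462, 0.0615, 0.1967]
tcp_rot: [[-0.92, 0.392, 0.004], [0.392, 0.92, -0.0], [-0.003, 0.001, -1.0]]
contact_force: [-0.5, -0.9, -1.9]
width: 0.0598
grip_force: 30.0
t 28.35 p [0.4462 0.0615 0.1967] ya 66.9 F [-0.5 -0.9 -1.9] w 0.0598 g 30.0 j6 -1.3
 turn/5: -4.62  shift/30 now: [3.41 7.73 0.22]  after turn: [0.11 8.45 0.22]
```

```bash
python3 -m pendant '[[[0,0,0,-0.6,0],[0,0,0,-0.8,0],[0,0,0,-0.8,0],[0,0,0,-0.8,0],[0,0,0,-0.8,0],[0,0,0,-0.8,0],[0.02,0.4,0,0,0],[0.02,0.7,0,0,0]]]' | head -2
python3 -m pendant '[[[0.01,0.8,0,0,0],[0.01,0.8,0,0,0],[0.01,0.8,0,0,0],[0.01,0.8,0,0,0],[0.01,0.8,0,0,0],[0.01,0.8,0,0,0],[0.01,0.8,0,0,0],[0.01,0.8,0,0,0]]]' | head -2
python3 -m pendant '[[[0,0.6,0,0,0],[0,0.3,0,0,0],[0,0,0,0,0],[0,0,0,0,0]]]'
python3 -c "from h import *;plan(.443,.315,.072,90)"
```

```text
t: 29.02
position: [0.4437, 0.0937, 0.1934]
t: 29.68
position: [0.4411, 0.2876, 0.1933]
t: 30.02
position: [0.4416, 0.3131, 0.1934]
tcp_rot: [[-1.0, 0.001, -0.001], [0.001, 1.0, -0.001], [0.001, -0.001, -1.0]]
contact_force: [0.7, -0.9, -2.2]
width: 0.0599
grip_force: 30.0
t 30.02 p [0.4416 0.3131 0.1934] ya 90.0 F [ 0.7 -0.9 -2.2] w 0.0599 g 30.0 j6 -1.17
 turn/5: -0.01  shift/30 now: [-0.05  0.07  4.05]  after turn: [-0.05  0.07  4.05]
```

```bash
python3 -m pendant '[[[-0.03,0.05,0.5,0,0],[0,0,0.8,0,0],[0,0,0.8,0,0],[0,0,0.7,0,0],[0,0,0.4,0,0],[0,0,0.2,0,0],[0,0,0,0,0],[0,0,0,0,0]]]' | sed -n '2p;4p'
python3 -m pendant '[[[0,0,0.1,0,0],[0,0,0,0,0],[0,0,0,0,0]]]' | sed -n '2p;4p'
```

```text
position: [0.4435, 0.3148, 0.0927]
contact_force: [-0.5, 0.5, -2.2]
position: [0.4434, 0.3153, 0.0899]
contact_force: [-0.3, -0.6, -2.1]
```

```bash
python3 -m pendant '[[[0,0,0.15,0,0],[0,0,0.15,0,0],[0,0,0.12,0,0],[0,0,0.08,0,0],[0,0,0,0,0]]]' | sed -n '2p;4p'
python3 -m pendant '[[[0,0,0.05,0,0],[0,0,0,0,0]]]' | sed -n '2p;4p'
python3 -m pendant '[[[0,0,0.04,0,0],[0,0,0,0,0]]]' | sed -n '2p;4p'
python3 -m pendant '[[[0,0,0.03,0,0],[0,0,0,0,0]]]' | sed -n '2p;4p'
```

```text
position: [0.4423, 0.3148, 0.0731]
contact_force: [0.5, -0.3, -1.7]
position: [0.4428, 0.3149, 0.0723]
contact_force: [0.9, 0.7, -1.9]
position: [0.4429, 0.315, 0.0712]
contact_force: [0.2, -0.7, -1.9]
position: [0.4431, 0.3151, 0.0706]
contact_force: [-0.4, -0.1, -0.6]
```

```bash
python3 -m pendant '[[[0,0,0.03,0,0],[0,0,0,0,0]]]' | sed -n '2p;4p'
python3 -m pendant '[[[0,0,0.02,0,0],[0,0,0,0,0]]]' | sed -n '2p;4p'
```

```text
position: [0.4433, 0.3151, 0.0706]
contact_force: [-2.9, -1.8, 6.8]
position: [0.4435, 0.3152, 0.0706]
contact_force: [-4.5, -1.8, 12.6]
```

```bash
python3 -m pendant '[[[0,0,-0.06,0,0.8],[0,0,0,0,1],[0,0,0,0,1],[0,0,0,0,1],[0,0,0,0,1],[0,0,0,0,1]]]' | tail -2
python3 -m pendant '[[[0,0,-0.3,0,1],[0,0,-0.7,0,1],[0,0,-1,0,1],[0,0,-1,0,1],[0,0,-1,0,1],[0,0,-1,0,1],[0,0,-0.5,0,1],[0,0,0,0,1]]]' | head -2
python3 - <<'E'
from h import *
for n in("top","scene"):
    s=snapshot(n);P=cloud(s);X=P.reshape(-1,3);X=X[~np.isnan(X[:,0])]
    for nm,c,r,lo,hi in(("outer",(.4435,.315),.05,.085,.110),("inner",(.545,.314),.05,.09,.145),("cover",(.5055,-.33),.06,.09,.15),("knob",(.5546,.015),.06,.115,.14)):
        B=X[(np.hypot(*(X[:,:2]-c).T)<r)&(X[:,2]>lo)&(X[:,2]<hi)]
        if len(B)>4: print(n,nm,len(B),np.percentile(B[:,2],[5,50,95]).round(3),cv2.minEnclosingCircle(B[:,:2].astype(np.float32)*1000))
cv2.imwrite("pics/s4.png",cv2.resize(s["color"],None,fx=1.4,fy=1.4))
E
```

```text
width: 0.0881
grip_force: 0.0
t: 33.35
position: [0.4451, 0.316, 0.241]
top outer 9 [0.087 0.096 0.1  ] ((440.1346740722656, 315.07098388671875), 27.67677116394043)
top inner 228 [0.097 0.104 0.138] ((544.6240844726562, 314.1046447753906), 28.92691993713379)
top cover 383 [0.094 0.1   0.137] ((505.3751525878906, -328.9864501953125), 37.9464111328125)
top knob 119 [0.12  0.128 0.132] ((555.2587890625, 15.11214828491211), 38.13228988647461)
scene outer 162 [0.086 0.095 0.1  ] ((441.7652893066406, 311.5350036621094), 31.949462890625)
scene inner 290 [0.099 0.104 0.137] ((544.6293334960938, 312.09796142578125), 29.099414825439453)
scene cover 344 [0.093 0.102 0.137] ((507.8628845214844, -329.436767578125), 39.435768127441406)
scene knob 155 [0.116 0.127 0.132] ((553.770751953125, 14.411408424377441), 38.292633056640625)
```

View pics/s4.png

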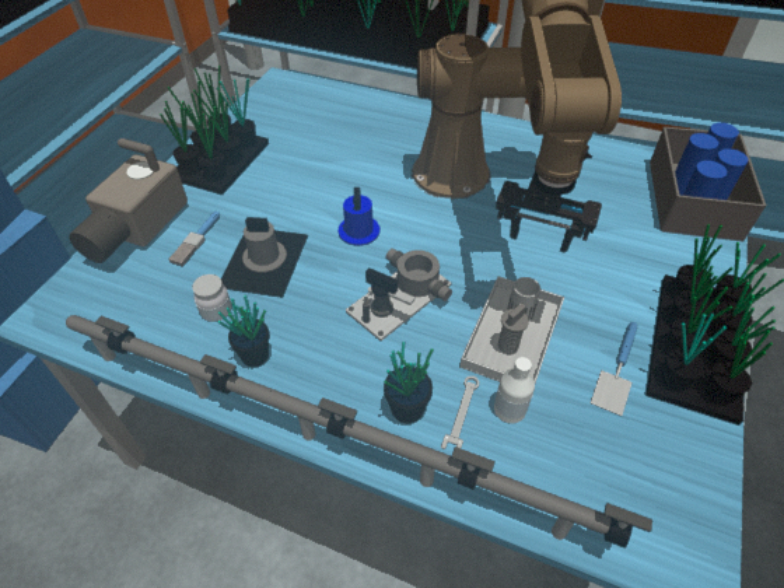

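The red and blue channels are swapped in this picture. It shows the cover on the mat at (265,245), the housing empty at (418,272), and the inner screen (513,325) and outer screen (525,295) upright in the tray. The gripper is clear and the other bench items have not moved.

```bash
python3 -c "from bench import hand_in;print(hand_in())"
```

```text
the job is handed in; nothing more can be done
None
```

The job is done and handed in at about 33 s: the knob is clicked open, the bell cover stands on the mat, and the inner and outer screens stand upright side by side in the tray; the other bench items are where they were.

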